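Cull the stub and close the carton of turned pins

TASK

One of the three turned steel pins standing in the open carton is a reject without the thin neck on top: take it out and put it in the red tray, leaving the two good pins standing in the carton. Then close the carton: fold both short end flaps down flat first, and only after that fold the two long side flaps down flat over them. Do not disturb the other things on the bench.

Things in the scene. Friction and masses are not known exactly. Their poses are not given: they have to be found in the camera images.
- carton: Open brown cardboard carton, fixed to the bench. Outside 160 mm along its x, 136 mm along its y; walls and floor 3 mm; rim 70 mm above the table at the two ends (x = +-80) and 74 mm at the two long sides (y = +-68). Origin: centre of its underside, on the table; z up. Four flaps hinge on the rim; the side flaps carry a strip of pale tape along the free edge. The three pins stand in a row along its x, about 48 mm apart, on y = 0, in any order.
- end_flap_a (a joint): Hinge angle of the short end flap at the carton's +x end. 0 = folded flat over the carton's mouth, pi/2 = standing upright, larger = leaning outward (stop at 2.7). The flap is a 128 mm wide, 66 mm long, 3 mm thick cardboard panel; its hinge line is level, 70 mm above the table, along the whole rim at carton x = +80 mm, y = 0. Any hand push of about 1 N at its free edge turns it; crease friction (0.045 N m) makes it stay wherever it is left, with no spring-back.
- end_flap_b (a joint): Hinge angle of the short end flap at the carton's -x end. 0 = folded flat over the carton's mouth, pi/2 = standing upright, larger = leaning outward (stop at 2.7). The flap is a 128 mm wide, 66 mm long, 3 mm thick cardboard panel; its hinge line is level, 70 mm above the table, along the whole rim at carton x = -80 mm, y = 0. Any hand push of about 1 N at its free edge turns it; crease friction (0.045 N m) makes it stay wherever it is left, with no spring-back.
- side_flap_a (a joint): Hinge angle of the long side flap on the carton's +y side. 0 = folded flat over the carton's mouth, pi/2 = standing upright, larger = leaning outward (stop at 2.7). The flap is a 158 mm wide, 66 mm long, 3 mm thick cardboard panel; its hinge line is level, 74 mm above the table, along the whole rim at carton y = +68 mm, x = 0. Any hand push of about 1 N at its free edge turns it; crease friction (0.045 N m) makes it stay wherever it is left, with no spring-back.
- side_flap_b (a joint): Hinge angle of the long side flap on the carton's -y side. 0 = folded flat over the carton's mouth, pi/2 = standing upright, larger = leaning outward (stop at 2.7). The flap is a 158 mm wide, 66 mm long, 3 mm thick cardboard panel; its hinge line is level, 74 mm above the table, along the whole rim at carton y = -68 mm, x = 0. Any hand push of about 1 N at its free edge turns it; crease friction (0.045 N m) makes it stay wherever it is left, with no spring-back.
- end_flap_a_edge (a point): Middle of the free edge of end_flap_a, 66 mm from its hinge line, half-way through its 3 mm thickness. x of this frame points from the hinge to the free edge.
- end_flap_b_edge (a point): Middle of the free edge of end_flap_b, 66 mm from its hinge line, half-way through its 3 mm thickness. x of this frame points from the hinge to the free edge.
- side_flap_a_edge (a point): Middle of the free edge of side_flap_a, 66 mm from its hinge line, half-way through its 3 mm thickness. x of this frame points from the hinge to the free edge.
- side_flap_b_edge (a point): Middle of the free edge of side_flap_b, 66 mm from its hinge line, half-way through its 3 mm thickness. x of this frame points from the hinge to the free edge.
- stub_center (a point): The reject: a plain steel cylinder, 34 mm diameter, 46 mm tall, no neck, about 0.2 to 0.35 kg, standing on the carton's 3 mm floor. The point is its centre, 23 mm above its underside; z is its axis. Room beside it: about 48 mm on each side across the carton (along its y).
- pin_a_center (a point): A good pin: steel cylinder 34 mm diameter, 46 mm tall, with an 18 mm diameter neck 16 mm tall on top (62 mm in all). The point is on its axis, 31 mm above its underside; z is its axis.
- pin_b_center (a point): The other good pin, the same as pin_a.
- reject_tray: Red plastic open tray, fixed to the bench, 130 mm (its x) by 110 mm (its y) outside, 40 mm high, walls and floor 4 mm, empty. Origin: centre of its underside, on the table. It may stand left or right of the carton.
- bearing_tray: Grey tray of the same size holding bearings, fixed: not the reject tray. Origin: centre of its underside.
- spray_can: Bystander: green spray can with a pale label band, 53 mm diameter, 155 mm tall, loose. Origin: centre of its underside.
- oil_bottle: Bystander: small red oil bottle, 34 mm diameter, 85 mm tall, loose. Origin: centre of its underside.
- bearing: Bystander: loose ball bearing ring, 47 mm diameter, 14 mm high. Origin: centre of its underside.
- bolt: Bystander: loose hex bolt lying along its x, 67 mm long, head 21 mm. Origin: under its middle, on the table.
- v_block: Bystander: loose steel V-block, 40 x 60 mm, 35 mm high. Origin: centre of its underside.
- wrench: Bystander: loose wrench lying along its x, 160 mm long, under 20 mm high. Origin: underside, near its middle.
There are look-alikes about, which are no part of the job. Leave any black or green look-alike of the part that bears stub_center alone.

How it is judged:
By the outcome, as a careful person would: the job done as asked, in the order asked, and still so for the second after the job is handed in, with the robot touching nothing.
It also fails if it takes over 69 s, if anything falls off the work surface, if the arm or the gripper's body presses on something with over 40 N, if the wrist force passes 120 N, or if a joint passes its speed limit or range.

ROBOT

A 6-joint arm with a two-finger parallel gripper is mounted at the origin on the work surface. World frame = base frame: x ahead of the robot, y to its left, z up, the work surface at z = 0. Lengths are in mm, angles in rad, forces in N, time in s.
With the tool pointing down it reaches from about 350 to 975 mm from the base axis. Payload 7.1 kg.
Tool frame: the origin (TCP) lies at the very end of the fingers, on their centre line; the grasp point (between the pads) lies 19 mm behind it; x points along the fingers, z is the direction in which the jaws open and shut, and the axes are right-handed (so a half turn about x gives the same grasp; the last joint's range is limited). The gripper opens to 88 mm and grips with 3 to 60 N. Pads are 20 mm wide; open, the fingers measure 115 mm over their backs; the gripper's body (75 mm by 178 mm) begins 61 mm behind the grasp point.
Start: joints at [-1.363, 0.423, 1.63, -0, 1.089, -0.019], TCP at [140.557, -608.973, 222.675] pointing down, gripper open.
Joint ranges: [-3, 3], [-0.9, 2.11], [0.09, 2.58], [-1.31, 4.45], [0.11, 2.69], [-2.54, 2.54]. Speed limits (rad/s): [2.39, 2.39, 3.01, 3.14, 3.14, 3.14].

INTERFACE

Orientations are given as a rotation vector (axis times angle).
In Python, from workcell import * gives the robot as it stands.
- The arm moves only by the shell command python3 -m crank 'ROWS'. ROWS is JSON, a list of rows, each a list of 3 entries, a list of its own where there are three numbers: the shift along the tool's x, y, z in cm, then the turn, a rotation vector about the tool's x, y, z in degrees, then the finger opening in cm, from 0 to 8.78. In form: [[[dx, dy, dz], [rx, ry, rz], claw], ...]. A call has 1 to 5 rows; each row shifts and turns the commanded pose from where the row before left it, along the tool's axes as they then stand; what a row does not reach is not made up. A row lasts 1/8 s, in which the tool goes at most 62.5 mm and 10.7 degrees, less where a joint would pass 70% of its speed; a pose out of reach is approached as far as the arm can. A call with a gripper value outside its range is refused whole. The fingers move at their own pace and stop on an object; the grip force is fixed at half the most. Time passes only in rows, so rows that do not move let the fingers close. It gives the time, the measured TCP pose, the force and the opening at its end, in the units of the state.
- get_obs(): the state, without advancing time (a new reading comes with each control period).
- get_image(name): name is "scene" or "top"; returns a dict with "pixels" (480x640x3 uint8, red, green, blue), "mtx" (3x3 intrinsics, pixels), "view" (4x4, takes a point from world to camera coordinates). Camera axes: x right, y down, z forward; pixel columns grow to the right and rows downward; lengths in mm; the calibration is good to about 2 mm. A picture is of the moment at which its call begins. There is no depth.
- close_job(): hands the job in, once; it reports no verdict.
The state is a dict: "t": time; "qpos": joint angles; "qvel": joint speeds; "joint_torque": joint torques, N m; "ee_pos": TCP position; "orientation": TCP orientation; "ft_force": force on the tool from outside, world axes, zero at the start; "moment": the same for the moment, N m; "width": finger opening in mm.
Only numpy, scipy, OpenCV 4.12 (cv2) and the standard library are available. Lean on these libraries where they do the work, as an engineer would, in place of code of your own. Each camera call takes 0.05 s, during which the arm holds its last target.

## Working session

There is one attempt and no reset: what is moved stays moved. The work goes in short steps, Python scripts to look and compute and a shell command to move; the robot and the scene stay as the last step left them, time stands still between calls to the robot, and variables do not carry over. Pictures are saved under pics/ and viewed, and the job is handed in when it is done.

```bash
ls; mkdir -p pics; python3 - <<'E'
from workcell import *
import cv2
o=get_obs(); print(o)
for n in("scene","top"):
    d=get_image(n); cv2.imwrite(f"pics/{n}0.png",d["pixels"][:,:,::-1]); print(n,d["mtx"],d["view"])
E
```

```text
pics
{'t': 0.0, 'qpos': array([-1.36300028e+00,  4.23840230e-01,  1.63067575e+00, -1.06429135e-05,
        1.08857867e+00, -1.89663198e-02]), 'qvel': array([-0.00084646, -0.00159801,  0.00096021,  0.00184216, -0.00128815,
        0.00286802]), 'joint_torque': array([-3.72312516e-04, -5.44634628e+01, -2.73666251e+01,  6.44262764e-02,
        2.27873161e-02, -1.37520647e-04]), 'ee_pos': array([ 140.44536935, -608.45698401,  221.90767022]), 'orientation': array([ 1.04151054,  1.30916397, -1.03992255]), 'ft_force': array([ 0.21268458,  0.04896712, -0.74339709]), 'moment': array([0.00521207, 0.00861854, 0.00256575]), 'width': 87.55736613938828}
scene [[543.48190279   0.         320.7633639 ]
 [  0.         543.48190279 245.42766827]
 [  0.           0.           1.        ]] [[-1.08263319e-01  9.94114622e-01  3.89514603e-03  5.88026186e+01]
 [ 8.01766474e-01  8.96309680e-02 -5.90878000e-01 -4.10874620e+02]
 [-5.87749585e-01 -6.08474160e-02 -8.06751521e-01  1.42056867e+03]
 [ 0.00000000e+00  0.00000000e+00  0.00000000e+00  1.00000000e+00]]
top [[517.75671582   0.         322.72041328]
 [  0.         517.75671582 241.21820211]
 [  0.           0.           1.        ]] [[ 1.19485646e-02 -9.99918967e-01 -4.39222013e-03 -3.43010979e-01]
 [-9.70378896e-01 -1.05353901e-02 -2.41358246e-01  5.78573142e+02]
 [ 2.41292415e-01  7.14600232e-03 -9.70426146e-01  8.53694013e+02]
 [ 0.00000000e+00  0.00000000e+00  0.00000000e+00  1.00000000e+00]]
```

View pics/scene0.png

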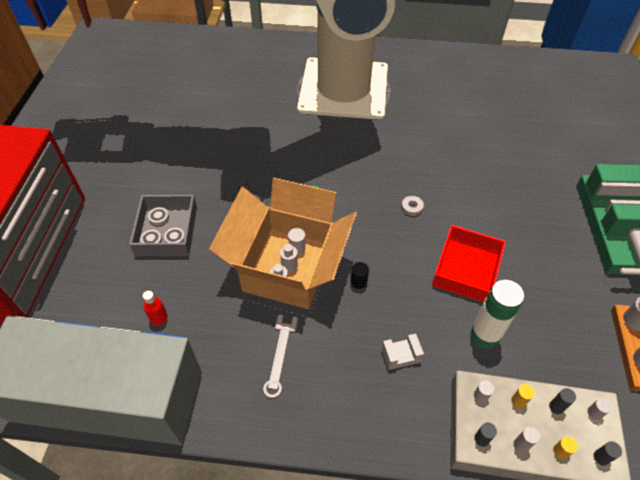

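View pics/top0.png

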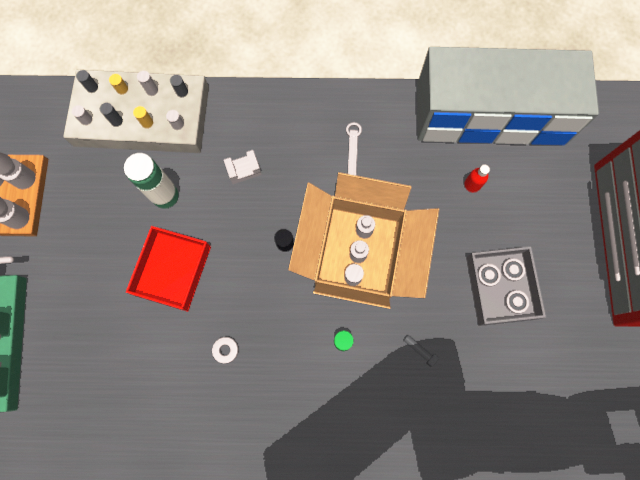

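```bash
python3 - <<'E'
import cv2
a=cv2.imread("pics/scene0.png")[165:315,200:375]; cv2.imwrite("pics/cs.png",cv2.resize(a,None,fx=4,fy=4,interpolation=cv2.INTER_CUBIC))
a=cv2.imread("pics/top0.png")[165:315,270:450]; cv2.imwrite("pics/ct.png",cv2.resize(a,None,fx=4,fy=4,interpolation=cv2.INTER_CUBIC))
E
```

```text
(no output)
```

View pics/cs.png

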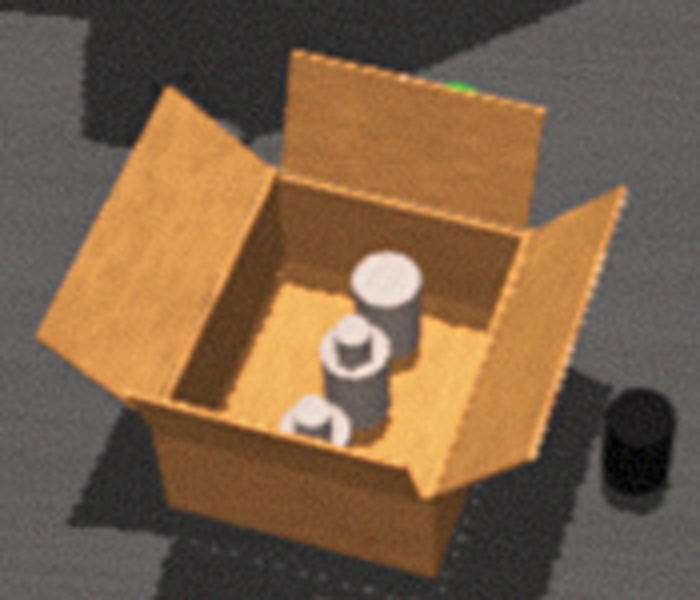

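View pics/ct.png

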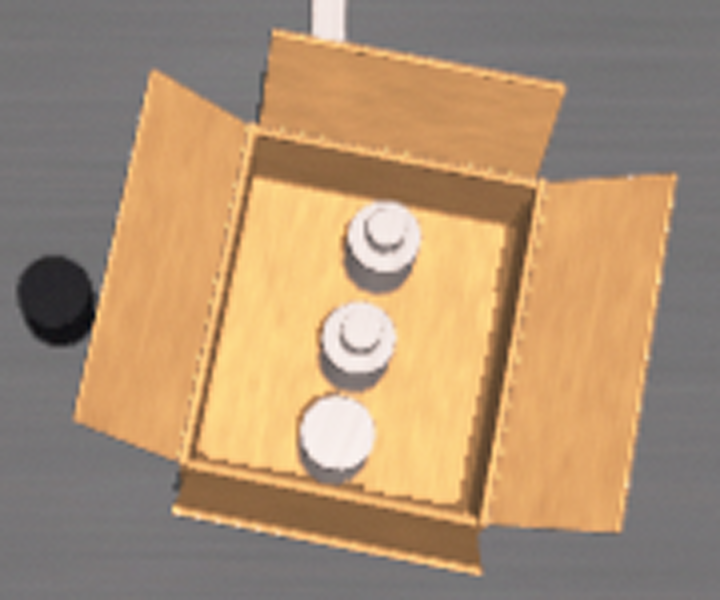

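```bash
cat > h.py <<'E'
from workcell import *
import numpy as np, cv2
K={"scene":np.array([[543.48190279,0,320.7633639],[0,543.48190279,245.42766827],[0,0,1]]),"top":np.array([[517.75671582,0,322.72041328],[0,517.75671582,241.21820211],[0,0,1]])}
V={"scene":np.array([[-1.08263319e-01,9.94114622e-01,3.89514603e-03,5.88026186e+01],[8.01766474e-01,8.96309680e-02,-5.90878000e-01,-4.10874620e+02],[-5.87749585e-01,-6.08474160e-02,-8.06751521e-01,1.42056867e+03]]),
"top":np.array([[1.19485646e-02,-9.99918967e-01,-4.39222013e-03,-3.43010979e-01],[-9.70378896e-01,-1.05353901e-02,-2.41358246e-01,5.78573142e+02],[2.41292415e-01,7.14600232e-03,-9.70426146e-01,8.53694013e+02]])}
def ray(n,p):
    R,t=V[n][:,:3],V[n][:,3]; d=R.T@np.linalg.solve(K[n],[p[0],p[1],1.]); return -R.T@t,d
def onz(n,p,z):
    c,d=ray(n,p); return c+d*(z-c[2])/d[2]
def tri(a,b):
    X=cv2.triangulatePoints(K["scene"]@V["scene"],K["top"]@V["top"],np.array(a,float).reshape(2,1),np.array(b,float).reshape(2,1)); return (X[:3]/X[3]).ravel()
def proj(n,X):
    q=K[n]@(V[n]@np.r_[X,1]); return q[:2]/q[2]
def snap(n,f,box=None,s=1):
    a=get_image(n)["pixels"][:,:,::-1]
    if box: a=a[box[1]:box[3],box[0]:box[2]]
    cv2.imwrite("pics/"+f,cv2.resize(np.ascontiguousarray(a),None,fx=s,fy=s,interpolation=cv2.INTER_CUBIC))
E
python3 - <<'E'
from h import *
np.set_printoptions(precision=1,suppress=True)
T=lambda x,y:(x/4+270,y/4+165); S=lambda x,y:(x/4+200,y/4+165)
for nm,p in dict(farL=(250,125),nearL=(180,462),farR=(545,180),nearR=(483,522)).items(): print(nm,onz("top",T(*p),74))
print("stub",onz("top",T(337,433),49)); print("stubS",onz("scene",S(387,280),49))
print("pinm",onz("top",T(361,334),65),onz("top",T(385,227),65)); print("pinS",onz("scene",S(353,330),65),onz("scene",S(312,410),65))
P={"Lfar":((625,188),(150,70)),}
# carton corners & flap edges triangulated: scene right = +y = top left
for nm,s,t in [("endnear +y corner",(545,107),(175,512)),("endnear -y",(292,50),(480,573)),
 ("side+y near",(625,188),(76,420)),("side+y far",(535,458),(152,70)),("side-y near",(170,88),(621,531)),("side-y far",(40,333),(675,176))]:
    print(nm,tri(S(*s),T(*t)))
for p in[(270,32),(564,87)]: print("farend z?",[onz("top",T(*p),z)for z in(90,110,130)])
d={}
hsv=cv2.cvtColor(cv2.imread("pics/top0.png"),cv2.COLOR_BGR2HSV)
m=((hsv[...,0]<6)|(hsv[...,0]>174))&(hsv[...,1]>150)&(hsv[...,2]>90); m=m.astype(np.uint8)*255; m[:, :120]=0;m[:,230:]=0
c=max(cv2.findContours(m,0,2)[0],key=cv2.contourArea); r=cv2.minAreaRect(c); print(r); 
for b in cv2.boxPoints(r): print("tray",onz("top",b,40))
print("black",onz("top",(284,240),30),"green",onz("top",(343,340),30),"spray base",onz("scene",(488,340),0),"top",onz("top",(139,167),155))
E
```

```text
farL [662.2 -10.5  74. ]
nearL [506.9  18.9  74. ]
farR [ 637.5 -143.9   74. ]
nearR [ 482.1 -112.8   74. ]
stub [525.2 -51.1  49. ]
stubS [528.4 -49.5  49. ]
pinm [567.3 -61.1  65. ] [617.2 -72.2  65. ]
pinS [571.9 -59.4  65. ] [619.5 -71.8  65. ]
endnear +y corner [477.   20.8 128.2]
endnear -y [ 453.6 -104.   128. ]
side+y near [516.2  62.4 120.3]
side+y far [670.5  34.2 121.4]
side-y near [ 473.  -163.   114.9]
side-y far [ 626.1 -191.5  117. ]
farend z? [array([701.1, -19.1,  90. ]), array([693.2, -18.6, 110. ]), array([685.3, -18.2, 130. ])]
farend z? [array([ 676.1, -151. ,   90. ]), array([ 668.8, -147.5,  110. ]), array([ 661.5, -144.1,  130. ])]
((168.3253173828125, 267.58319091796875), (65.453125, 74.63419342041016), 19.536653518676758)
tray [488.2 362.5  40. ]
tray [620.7 329.6  40. ]
tray [579.9 211.6  40. ]
tray [450.1 248.   40. ]
black [590.3  78.9  30. ] green [407.7 -31.7  30. ] spray base [692.  323.9   0. ] top [682.8 316.  155. ]
```

```bash
cat >> h.py <<'E'
from scipy.spatial.transform import Rotation as Ro
np.set_printoptions(precision=2,suppress=True)
def pose():
    o=get_obs(); return o["ee_pos"],Ro.from_rotvec(o["orientation"]).as_matrix(),o
def go(target,jaw=None,R=None):
    p,R0,o=pose(); print("t",o["t"],"p",p,"x",R0[:,0],"jaw",R0[:,2],"F",o["ft_force"],"w",o["width"])
    print("shift cm now-axes",R0.T@(np.array(target)-p)/10)
    if jaw is not None:
        z=np.array(jaw,float);z/=np.linalg.norm(z);x=np.array([0,0,-1.]) if R is None else np.array(R,float); x/=np.linalg.norm(x)
        if z@R0[:,2]<0:z=-z
        Rt=np.c_[x,np.cross(z,x),z]; print("turn deg",np.degrees(Ro.from_matrix(R0.T@Rt).as_rotvec()))
        print("shift cm after turn",Rt.T@(np.array(target)-p)/10)
C=np.array([572.5,-61.5,0]);u=np.array([.9816,-.1908,0]);v=np.array([.1908,.9816,0])
E
python3 - <<'E'
from h import *
go([526.5,-51,230],v)
E
```

```text
t 0.1 p [ 140.45 -608.51  222.  ] x [-0.  0. -1.] jaw [ 0.22 -0.97 -0.  ] F [-0.26 -0.1   0.63] w 87.84004460543358
shift cm now-axes [ -0.74  50.15 -45.64]
turn deg [24.   -0.08  0.01]
shift cm after turn [ -0.8   27.26 -62.09]
```

```bash
python3 -m crank '[[[-1,0,0],[8,0,0],6],[[0,0,0],[8,0,0],6],[[0,0,0],[8,0,0],6],[[0,2.4,-5.4],[0,0,0],6],[[0,2.4,-5.4],[0,0,0],6]]'; python3 -m crank '[[[0,2.4,-5.4],[0,0,0],6],[[0,2.4,-5.4],[0,0,0],6],[[0,2.4,-5.4],[0,0,0],6],[[0,2.4,-5.4],[0,0,0],6],[[0,2.4,-5.4],[0,0,0],6]]'
python3 - <<'E'
from h import *
go([526.5,-51,230],v)
E
```

```text
t: 0.72
ee_pos: [208.5, -510.9, 232.1]
orientation: [1.351, 1.112, -1.35]
ft_force: [0.1, -0.8, 0.2]
width: 60.3
t: 1.35
ee_pos: [378.3, -268.3, 232.6]
orientation: [1.349, 1.112, -1.349]
ft_force: [0.4, -1.7, 0.6]
width: 60.3
t 1.35 p [ 378.31 -268.27  232.65] x [ 0. -0. -1.] jaw [-0.19 -0.98 -0.  ] F [ 0.36 -1.69  0.63] w 60.2922175947644
shift cm now-axes [  0.27  10.39 -24.16]
turn deg [-0.02 -0.   -0.  ]
shift cm after turn [  0.26  10.4  -24.16]
```

```bash
python3 -m crank '[[[0,2.6,-6],[0,0,0],6],[[0,2.6,-6],[0,0,0],6],[[0,2.6,-6],[0,0,0],6],[[0.2,2.6,-6.2],[0,0,0],6],[[0,0,0],[0,0,0],6]]'
python3 - <<'E'
from h import *
go([526.5,-51,24],v)
snap("top","t1.png",(230,120,470,340),3)
snap("scene","s1.png",(180,120,400,320),3)
E
```

```text
t: 1.98
ee_pos: [520.0, -60.1, 230.5]
orientation: [1.346, 1.115, -1.345]
ft_force: [-0.4, -0.5, 0.3]
width: 60.0
t 1.975 p [519.99 -60.07 230.45] x [ 0.  0. -1.] jaw [-0.19 -0.98 -0.  ] F [-0.39 -0.54  0.35] w 60.02788129376864
shift cm now-axes [20.65  0.47 -1.  ]
turn deg [ 0.3  -0.03 -0.01]
shift cm after turn [20.65  0.47 -1.01]
```

View pics/s1.png

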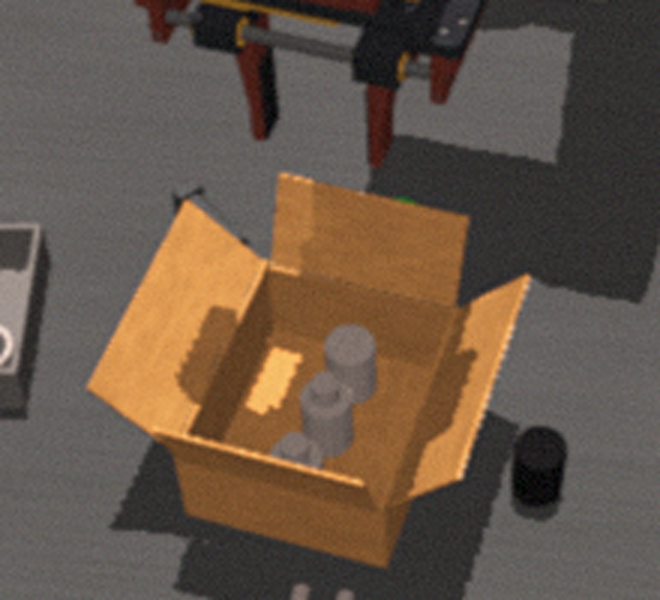

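View pics/t1.png

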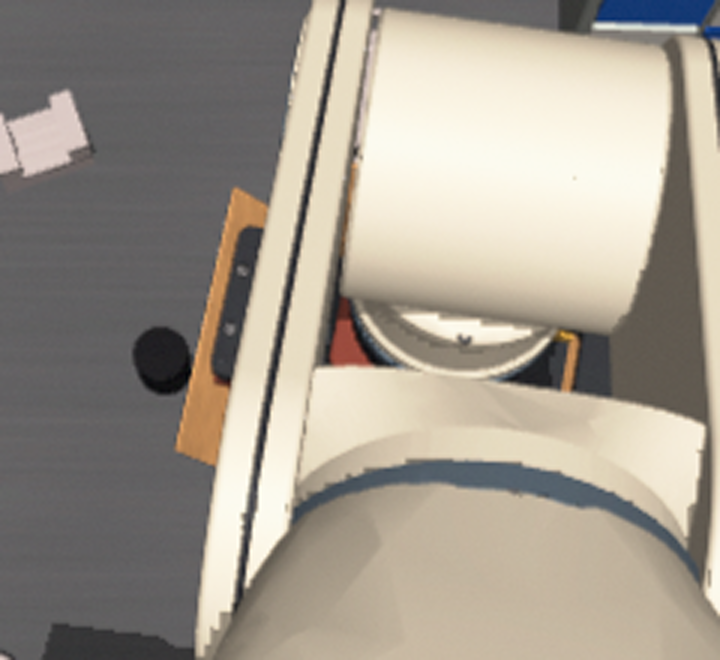

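```bash
python3 -m crank '[[[3,0.47,-1],[0.3,0,0],6],[[4,0,0],[0,0,0],6],[[4,0,0],[0,0,0],6],[[3,0,0],[0,0,0],6],[[0,0,0],[0,0,0],6]]'
python3 - <<'E'
from h import *
go([526.5,-51,24],v)
snap("scene","s2.png",(180,120,400,320),3)
E
```

```text
t: 2.7
ee_pos: [522.3, -55.7, 89.0]
orientation: [1.352, 1.112, -1.359]
ft_force: [0.2, 1.0, -0.4]
width: 60.1
t 2.7 p [522.35 -55.7   89.05] x [-0.01  0.   -1.  ] jaw [-0.2  -0.98  0.  ] F [ 0.23  1.   -0.45] w 60.10864217179432
shift cm now-axes [ 6.5   0.35 -0.55]
turn deg [-0.43  0.03  0.3 ]
shift cm after turn [ 6.5   0.32 -0.54]
```

View pics/s2.png

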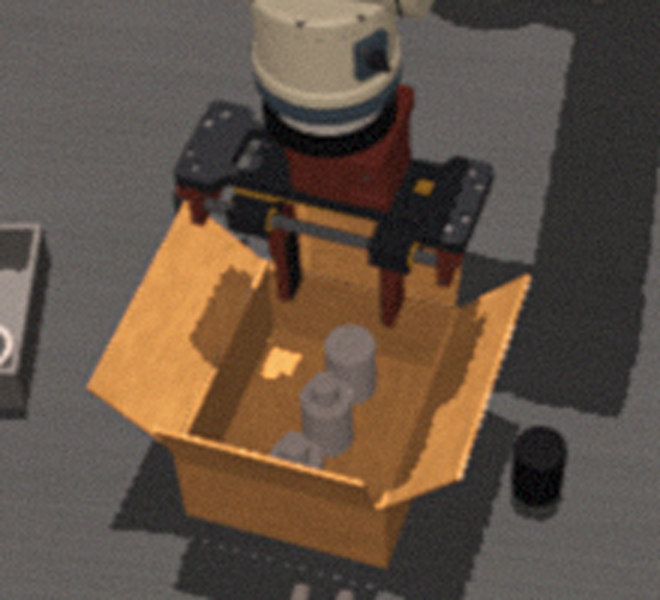

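```bash
python3 -m crank '[[[1,0.35,-0.5],[-0.4,0,0.3],6],[[1,0,0],[0,0,0],6],[[0,0,0],[0,0,0],6]]'
python3 - <<'E'
from h import *
go([526.5,-51,24],v)
E
```

```text
t: 3.12
ee_pos: [529.0, -50.1, 70.5]
orientation: [1.35, 1.11, -1.345]
ft_force: [0.6, 0.7, 0.0]
width: 60.0
t 3.125 p [529.02 -50.14  70.45] x [ 0. -0. -1.] jaw [-0.19 -0.98  0.  ] F [0.59 0.7  0.04] w 59.96510918240161
shift cm now-axes [ 4.64 -0.25  0.13]
turn deg [ 0.11  0.   -0.26]
shift cm after turn [ 4.65 -0.23  0.13]
```

```bash
python3 -m crank '[[[0,-0.2,0.1],[0,0,-0.2],6],[[1.5,0,0],[0,0,0],6],[[0,0,0],[0,0,0],6]]'
python3 - <<'E'
from h import *
go([526.5,-51,24],v)
snap("scene","s3.png",(220,140,360,300),5)
E
```

```text
t: 3.5
ee_pos: [526.2, -50.8, 54.6]
orientation: [1.348, 1.113, -1.349]
ft_force: [0.7, -0.4, -0.0]
width: 60.0
t 3.5 p [526.18 -50.78  54.57] x [-0. -0. -1.] jaw [-0.19 -0.98  0.  ] F [ 0.68 -0.38 -0.01] w 60.01344086697762
shift cm now-axes [3.06 0.04 0.02]
turn deg [0.09 0.01 0.03]
shift cm after turn [3.06 0.04 0.02]
```

View pics/s3.png

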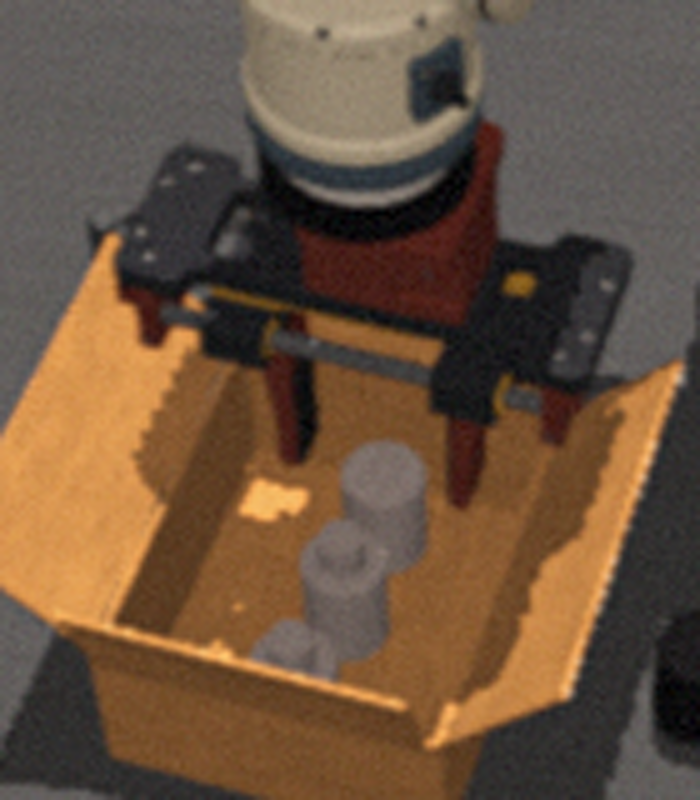

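Fingers straddle the stub, which is clear; the middle pin is in front. Descend and close.

```bash
python3 -m crank '[[[1.5,0,0],[0,0,0],6],[[1.5,0,0],[0,0,0],6],[[0,0,0],[0,0,0],6]]'
python3 -m crank '[[[0,0,0],[0,0,0],2.8],[[0,0,0],[0,0,0],2.8],[[0,0,0],[0,0,0],2.8],[[0,0,0],[0,0,0],2.8],[[0,0,0],[0,0,0],2.8]]'
python3 - <<'E'
from h import *
go([526.5,-51,24],v)
snap("scene","s4.png",(220,140,360,300),5)
E
```

```text
t: 3.92
ee_pos: [526.0, -50.8, 24.1]
orientation: [1.347, 1.114, -1.349]
ft_force: [0.2, 0.4, 0.0]
width: 59.8
t: 4.55
ee_pos: [527.6, -51.0, 26.2]
orientation: [1.349, 1.111, -1.346]
ft_force: [0.2, -0.3, 3.5]
width: 32.4
t 4.55 p [527.55 -50.99  26.16] x [ 0. -0. -1.] jaw [-0.19 -0.98  0.  ] F [ 0.15 -0.27  3.53] w 32.42539763431725
shift cm now-axes [ 0.22 -0.1   0.02]
turn deg [ 0.09  0.   -0.14]
shift cm after turn [ 0.22 -0.1   0.02]
```

View pics/s4.png

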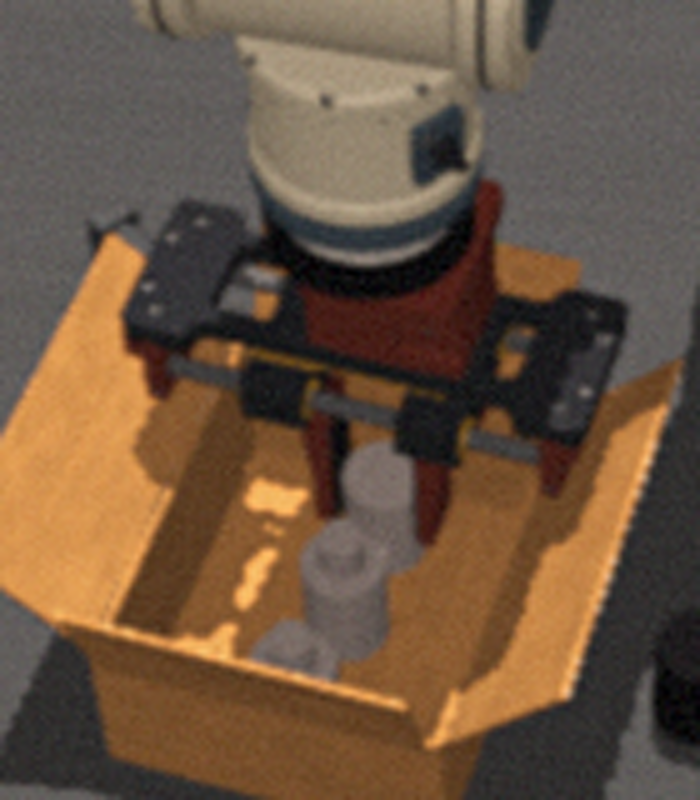

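```bash
python3 -m crank '[[[0,0,0],[0,0,0],2],[[0,0,0],[0,0,0],2],[[-1,0,0],[0,0,0],2],[[-2,0,0],[0,0,0],2],[[-2,0,0],[0,0,0],2]]'
python3 -m crank '[[[-3,0,0],[0,0,0],2],[[-3,0,0],[0,0,0],2],[[-4,0,0],[0,0,0],2],[[-2,0,0],[0,0,0],2],[[0,0,0],[0,0,0],2]]'
python3 - <<'E'
from h import *
go([526.5,288,196],[.2419,.9703,0])
snap("scene","s5.png",(180,80,400,320),3)
E
```

```text
t: 5.22
ee_pos: [526.6, -50.8, 76.2]
orientation: [1.348, 1.113, -1.348]
ft_force: [0.2, 0.8, -3.6]
width: 32.6
t: 5.85
ee_pos: [527.6, -50.8, 197.3]
orientation: [1.35, 1.109, -1.344]
ft_force: [-0.4, 0.1, -2.8]
width: 32.3
t 5.85 p [527.64 -50.84 197.3 ] x [ 0. -0. -1.] jaw [-0.19 -0.98 -0.  ] F [-0.42  0.11 -2.8 ] w 32.33269116872339
shift cm now-axes [  0.11  -6.52 -33.25]
turn deg [ 3.1  -0.02 -0.27]
shift cm after turn [  0.13  -8.31 -32.85]
```

View pics/s5.png

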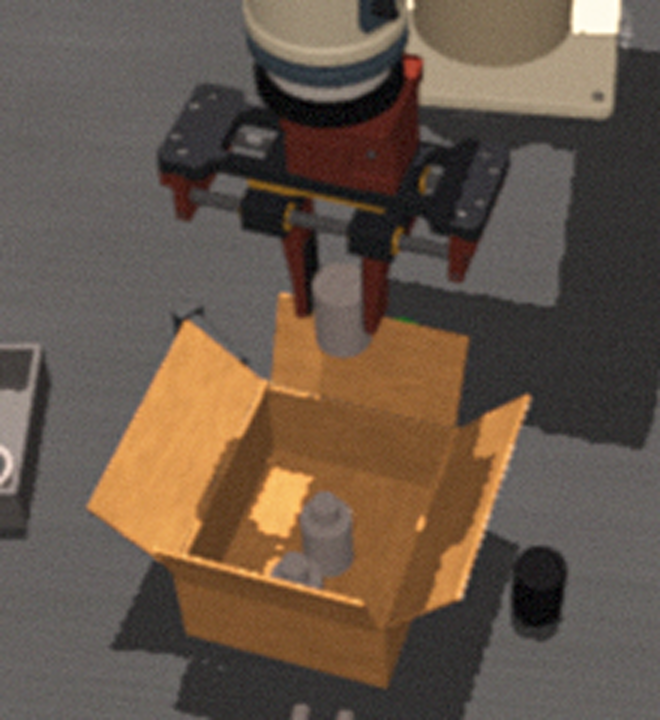

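```bash
python3 -m crank '[[[0,-0.8,-3],[0,0,0],2],[[0,-0.8,-4.2],[0,0,0],2],[[0,-0.8,-4.2],[0,0,0],2],[[0,-0.8,-4.2],[0,0,0],2],[[0,-0.8,-4.2],[0,0,0],2]]'
python3 -m crank '[[[0,-0.8,-4.2],[0,0,0],2],[[0,-0.8,-4.2],[0,0,0],2],[[0,-0.8,-3],[0,0,0],2],[[0,-0.1,-2],[0,0,0],2],[[0,0,0],[0,0,0],2]]'
python3 - <<'E'
from h import *
go([526.5,288,28],[.2419,.9703,0])
E
```

```text
t: 6.52
ee_pos: [523.9, 152.2, 193.9]
orientation: [1.346, 1.113, -1.35]
ft_force: [-0.1, -0.2, -2.2]
width: 32.5
t: 7.15
ee_pos: [525.7, 288.1, 194.6]
orientation: [1.346, 1.113, -1.347]
ft_force: [-0.3, -0.8, -2.4]
width: 32.5
t 7.15 p [525.72 288.1  194.56] x [ 0. -0. -1.] jaw [-0.19 -0.98  0.  ] F [-0.33 -0.84 -2.36] w 32.456658915352676
shift cm now-axes [16.66  0.07 -0.02]
turn deg [ 3.18  0.06 -0.04]
shift cm after turn [16.66  0.08 -0.01]
```

```bash
python3 -m crank '[[[4,0,0],[3,0,0],2],[[4,0,0],[0,0,0],2],[[4,0,0],[0,0,0],2],[[2.5,0,0],[0,0,0],2],[[1,0,0],[0,0,0],2]]'
python3 -m crank '[[[0.5,0,0],[0,0,0],2],[[0,0,0],[0,0,0],2]]'
python3 - <<'E'
from h import *
go([526.5,288,28],[.2419,.9703,0])
snap("scene","s6.png",(390,130,560,330),3)
E
```

```text
t: 7.78
ee_pos: [525.3, 285.6, 38.8]
orientation: [1.384, 1.083, -1.388]
ft_force: [-0.7, -0.4, -1.2]
width: 32.7
t: 8.02
ee_pos: [526.7, 287.3, 36.2]
orientation: [1.387, 1.083, -1.384]
ft_force: [0.2, 0.4, -2.2]
width: 32.4
t 8.025 p [526.73 287.31  36.25] x [ 0. -0. -1.] jaw [-0.24 -0.97 -0.  ] F [ 0.19  0.37 -2.16] w 32.38379887670604
shift cm now-axes [ 0.82 -0.04 -0.06]
turn deg [ 0.08 -0.03 -0.14]
shift cm after turn [ 0.82 -0.04 -0.06]
```

View pics/s6.png

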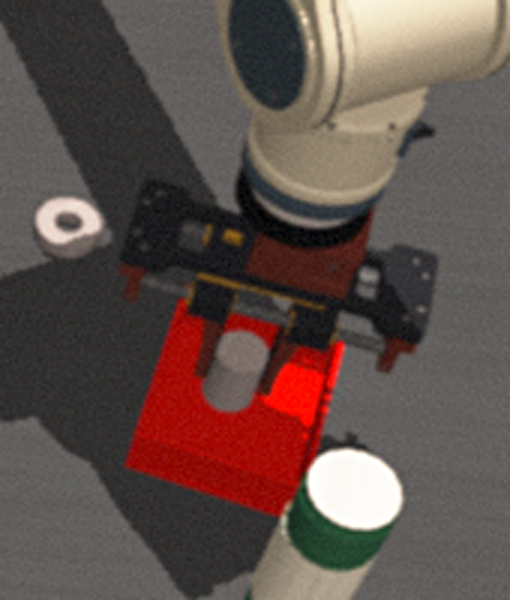

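```bash
python3 -m crank '[[[0.5,0,0],[0,0,0],2],[[0.2,0,0],[0,0,0],2],[[0,0,0],[0,0,0],2]]'
python3 -m crank '[[[0.1,0,0],[0,0,0],2],[[0.1,0,0],[0,0,0],2],[[0,0,0],[0,0,0],2]]'
```

```text
t: 8.45
ee_pos: [526.1, 287.4, 28.6]
orientation: [1.386, 1.083, -1.385]
ft_force: [-0.3, 0.4, -2.2]
width: 32.3
t: 8.82
ee_pos: [526.4, 287.5, 27.2]
orientation: [1.387, 1.083, -1.384]
ft_force: [-1.7, -1.4, 4.1]
width: 32.0
```

Contact with the tray floor (force reversed). Open.

```bash
python3 -m crank '[[[0,0,0],[0,0,0],5.5],[[0,0,0],[0,0,0],5.5],[[0,0,0],[0,0,0],5.5],[[0,0,0],[0,0,0],5.5],[[-2,0,0],[0,0,0],5.5]]'
python3 -m crank '[[[-4,0,0],[0,0,0],5.5],[[-5,0,0],[0,0,0],5.5],[[-5,0,0],[0,0,0],5.5],[[-4,0,0],[0,0,0],2],[[0,0,0],[0,0,0],0]]'
python3 - <<'E'
from h import *
go([526.5,288,28],[.2419,.9703,0])
snap("scene","s7.png",(200,100,560,330),2)
E
```

```text
t: 9.45
ee_pos: [525.1, 286.8, 46.0]
orientation: [1.384, 1.084, -1.387]
ft_force: [0.3, -0.5, -0.3]
width: 54.9
t: 10.07
ee_pos: [527.9, 288.5, 231.9]
orientation: [1.393, 1.081, -1.377]
ft_force: [0.1, 0.8, -0.4]
width: 38.4
t 10.075 p [527.9  288.51 231.9 ] x [ 0.01  0.   -1.  ] jaw [-0.24 -0.97 -0.01] F [ 0.05  0.79 -0.39] w 38.429380525643495
shift cm now-axes [20.39 -0.29  0.2 ]
turn deg [ 0.1  -0.32 -0.46]
shift cm after turn [20.39 -0.12  0.08]
```

View pics/s7.png

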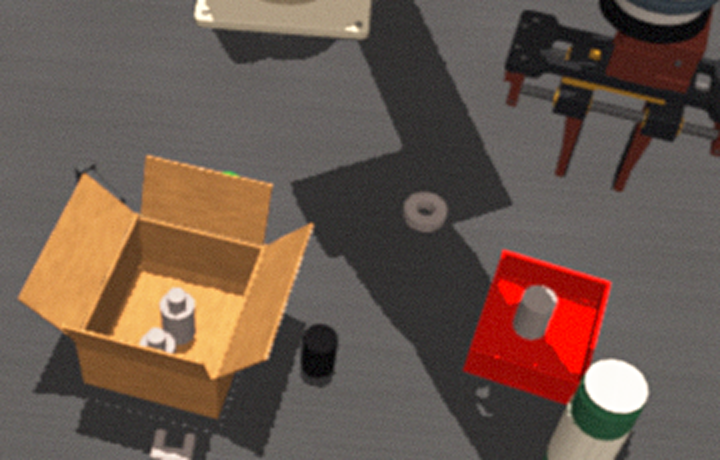

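```bash
python3 - <<'E'
from h import *
go(C-140*u+[0,0,190],v)
E
```

```text
t 10.125 p [526.7  287.89 229.48] x [ 0.01  0.   -1.  ] jaw [-0.24 -0.97 -0.  ] F [-0.45 -0.13 -0.62] w 34.61168997286454
shift cm now-axes [ 3.84 -1.16 33.54]
turn deg [-2.91 -0.17 -0.3 ]
shift cm after turn [ 3.95 -2.84 33.42]
```

```bash
python3 -m crank '[[[0,0,0],[-2.9,-0.2,-0.3],0],[[0.8,-0.57,6],[0,0,0],0],[[0.8,-0.57,6],[0,0,0],0],[[0.8,-0.57,6],[0,0,0],0],[[0.8,-0.57,6],[0,0,0],0]]'
python3 -m crank '[[[0.8,-0.57,6],[0,0,0],0],[[0,0,3],[0,0,0],0],[[0,0,0],[0,0,0],0]]'
python3 - <<'E'
from h import *
go(C-140*u+[0,0,105],v)
snap("top","t8.png",(230,120,470,340),3)
E
```

```text
t: 10.75
ee_pos: [455.8, 54.5, 194.5]
orientation: [1.343, 1.114, -1.355]
ft_force: [1.5, -0.1, -0.3]
width: 0.5
t: 11.12
ee_pos: [433.4, -32.4, 187.2]
orientation: [1.347, 1.112, -1.358]
ft_force: [0.5, -1.3, -0.2]
width: 0.8
t 11.125 p [433.44 -32.44 187.17] x [-0.01 -0.   -1.  ] jaw [-0.19 -0.98  0.  ] F [ 0.45 -1.3  -0.23] w 0.7692101938381573
shift cm now-axes [8.22 0.25 0.17]
turn deg [-0.21  0.2   0.33]
shift cm after turn [8.22 0.21 0.2 ]
```

View pics/t8.png

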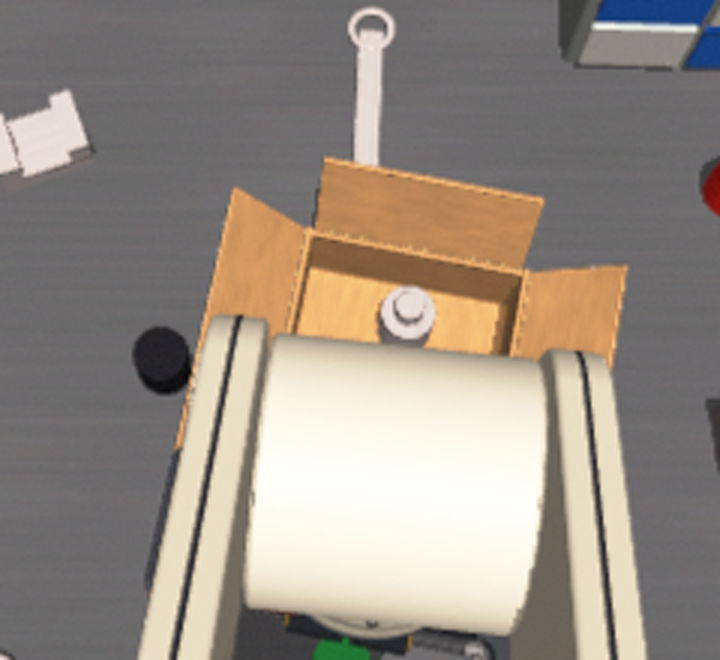

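```bash
python3 -m crank '[[[4,0.2,0.2],[0,0.2,0.3],0],[[4.2,0,0],[0,0,0],0],[[0,0,0],[0,0,0],0],[[0,1.5,0],[0,0,0],0],[[0,1,0],[0,0,0],0]]'
python3 -m crank '[[[0,1,0],[0,0,0],0],[[0,1,0],[0,0,0],0],[[0,1,0],[0,0,0],0],[[0,0,0],[0,0,0],0]]'
cat >> h.py <<'E'
def uv():
    p,R,o=pose(); d=p-C; print("t %.2f u %.1f v %.1f z %.1f"%(o["t"],d@u,d@v,p[2]),"F(u,v,z)",np.array([o["ft_force"]@u,o["ft_force"]@v,o["ft_force"][2]]))
    go(p,v)
E
python3 - <<'E'
from h import *
uv()
snap("scene","s8.png",(180,100,400,320),3)
E
```

```text
t: 11.8
ee_pos: [463.3, -38.3, 107.6]
orientation: [1.351, 1.109, -1.345]
ft_force: [-0.4, -0.0, 1.0]
width: 0.5
t: 12.3
ee_pos: [491.2, -44.3, 106.0]
orientation: [1.351, 1.11, -1.347]
ft_force: [0.1, -0.2, -0.0]
width: 0.9
t 12.30 u -83.1 v 1.3 z 106.0 F(u,v,z) [ 0.19 -0.2  -0.01]
t 12.3 p [491.21 -44.34 106.02] x [ 0. -0. -1.] jaw [-0.19 -0.98 -0.  ] F [ 0.15 -0.23 -0.01] w 0.9062856864248385
shift cm now-axes [0. 0. 0.]
turn deg [-0.02 -0.01 -0.15]
shift cm after turn [0. 0. 0.]
```

View pics/s8.png

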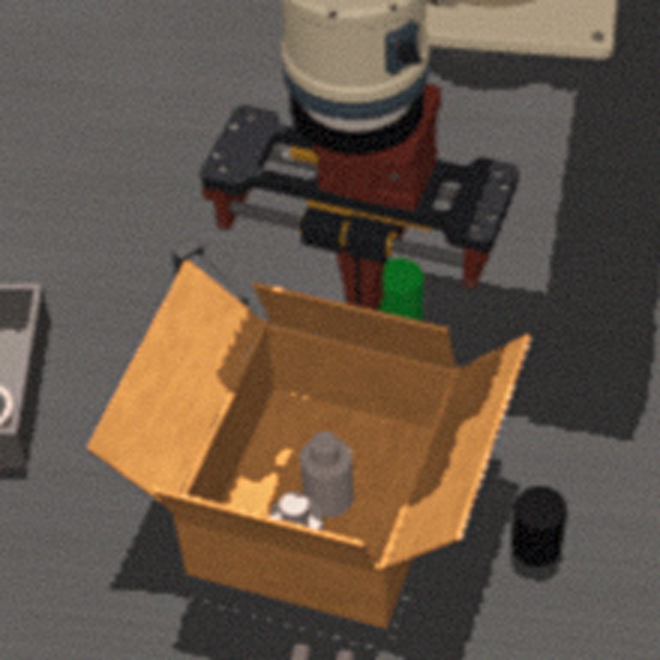

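```bash
python3 -m crank '[[[0,1.2,0],[0,0,0],0],[[0.8,1,0],[0,0,0],0],[[0.8,0.8,0],[0,0,0],0],[[0.8,0.6,0],[0,0,0],0],[[0,0,0],[0,0,0],0]]'
python3 - <<'E'
from h import *
uv()
E
python3 -m crank '[[[0.3,0.3,0],[0,0,0],0],[[0.2,0.2,0],[0,0,0],0],[[0,0,0],[0,0,0],0]]'
python3 - <<'E'
from h import *
uv()
snap("scene","s9.png",(180,100,400,320),3)
E
```

```text
t: 12.98
ee_pos: [525.9, -51.1, 81.2]
orientation: [1.35, 1.111, -1.348]
ft_force: [0.1, -0.4, -0.1]
width: 0.3
t 12.97 u -47.7 v 1.4 z 81.2 F(u,v,z) [ 0.22 -0.4  -0.1 ]
t 12.975 p [525.91 -51.06  81.19] x [ 0. -0. -1.] jaw [-0.19 -0.98 -0.  ] F [ 0.14 -0.43 -0.1 ] w 0.34250250099807233
shift cm now-axes [0. 0. 0.]
turn deg [-0.01 -0.   -0.06]
shift cm after turn [0. 0. 0.]
t: 13.35
ee_pos: [530.8, -51.9, 77.1]
orientation: [1.35, 1.111, -1.348]
ft_force: [0.4, 0.1, -0.3]
width: 0.4
t 13.35 u -42.8 v 1.4 z 77.1 F(u,v,z) [ 0.35  0.22 -0.32]
t 13.35 p [530.77 -51.93  77.11] x [ 0. -0. -1.] jaw [-0.19 -0.98 -0.  ] F [ 0.38  0.15 -0.32] w 0.3903455570437354
shift cm now-axes [0. 0. 0.]
turn deg [-0.   -0.01 -0.12]
shift cm after turn [0. 0. 0.]
```

View pics/s9.png

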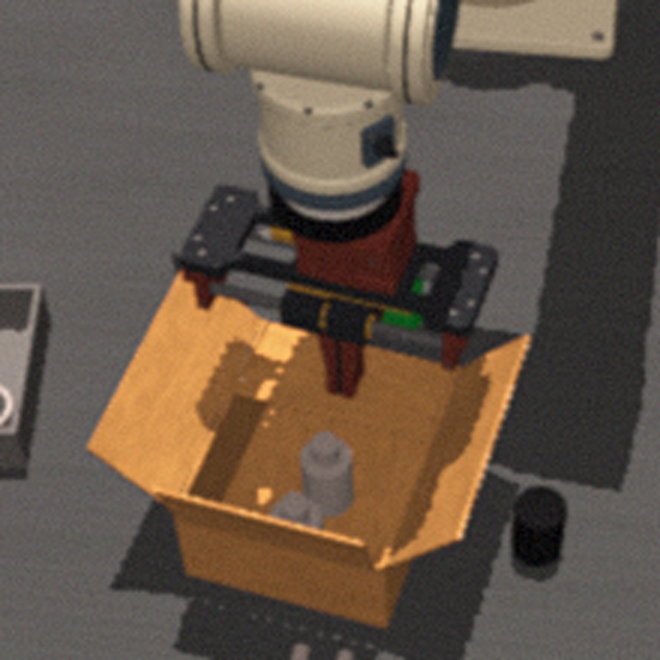

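```bash
python3 -m crank '[[[0.2,0.5,0],[0,0,0],0],[[0.2,0.3,0],[0,0,0],0],[[0,0,0],[0,0,0],0]]'
python3 -m crank '[[[0.1,0,0],[0,0,0],0],[[0.1,0,0],[0,0,0],0],[[0,0,0],[0,0,0],0]]'
python3 - <<'E'
from h import *
uv()
E
```

```text
t: 13.78
ee_pos: [538.7, -53.5, 73.3]
orientation: [1.35, 1.111, -1.348]
ft_force: [-1.0, -0.1, 3.9]
width: 0.4
t: 14.15
ee_pos: [538.8, -53.5, 72.7]
orientation: [1.35, 1.11, -1.348]
ft_force: [-6.5, 0.7, 20.1]
width: 0.6
t 14.15 u -34.6 v 1.4 z 72.7 F(u,v,z) [-6.51 -0.59 20.08]
t 14.15 p [538.83 -53.51  72.71] x [ 0. -0. -1.] jaw [-0.19 -0.98 -0.  ] F [-6.5   0.66 20.08] w 0.5581453832714961
shift cm now-axes [0. 0. 0.]
turn deg [-0.01 -0.01 -0.13]
shift cm after turn [0. 0. 0.]
```

```bash
python3 -m crank '[[[-3,0,0],[0,0,0],0],[[-5,0,0],[0,0,0],0],[[-3,3,0],[0,0,0],0],[[0,5,0],[0,0,0],0],[[0,5,0],[0,0,0],0]]'
python3 -m crank '[[[0,4,0],[0,0,0],0],[[0,1.2,0],[0,0,0],0],[[0,0,0],[0,0,0],0],[[0,0,0],[0,0,0],0]]'
python3 - <<'E'
from h import *
uv()
snap("scene","s10.png",(180,100,400,320),3)
snap("top","t10.png",(230,120,470,340),3)
E
```

```text
t: 14.78
ee_pos: [667.7, -78.6, 182.2]
orientation: [1.351, 1.109, -1.347]
ft_force: [0.7, -0.4, 1.5]
width: 0.5
t: 15.28
ee_pos: [715.5, -87.9, 181.1]
orientation: [1.349, 1.112, -1.349]
ft_force: [-0.1, -0.2, 0.5]
width: 0.3
t 15.28 u 145.4 v 1.4 z 181.1 F(u,v,z) [-0.01 -0.23  0.46]
t 15.275 p [715.48 -87.88 181.1 ] x [ 0.  0. -1.] jaw [-0.19 -0.98 -0.  ] F [-0.05 -0.22  0.46] w 0.3256103681270725
shift cm now-axes [0. 0. 0.]
turn deg [-0.   -0.   -0.01]
shift cm after turn [0. 0. 0.]
```

View pics/s10.png

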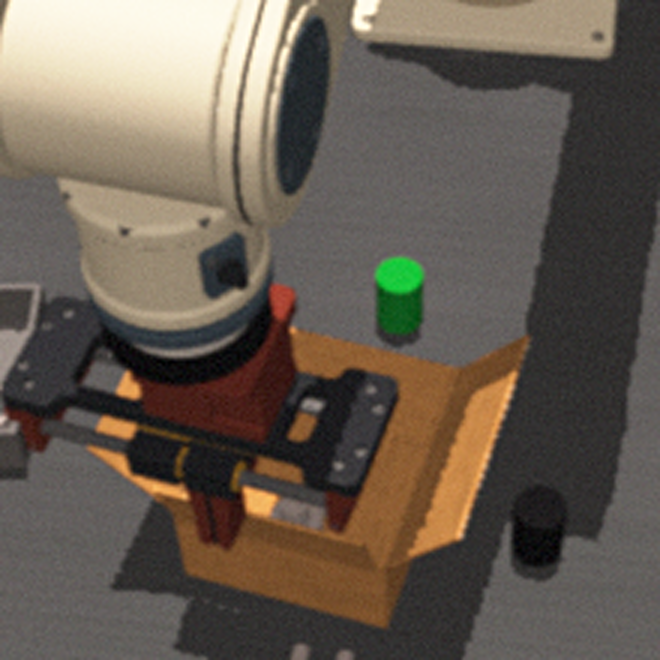

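View pics/t10.png

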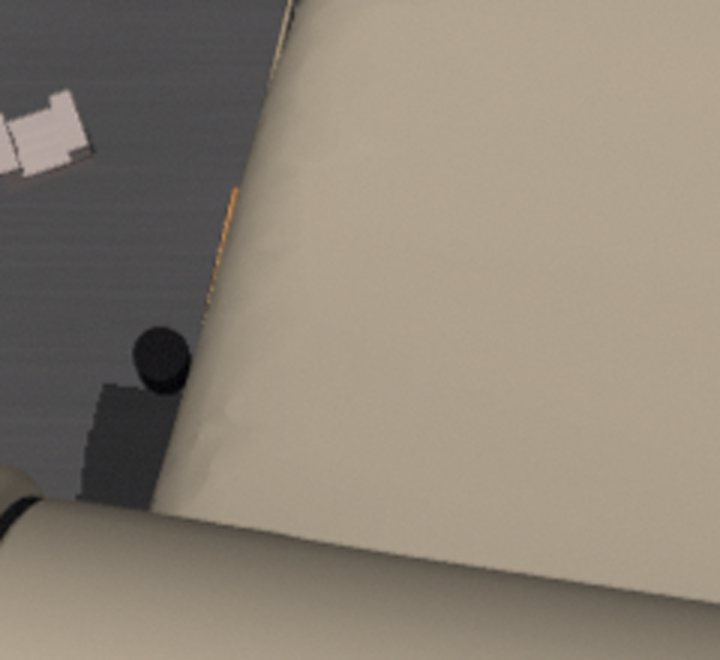

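```bash
python3 -m crank '[[[4,0,0],[0,0,0],0],[[3.5,0,0],[0,0,0],0],[[0,0,0],[0,0,0],0],[[0,-1.5,0],[0,0,0],0],[[0,-1.2,0],[0,0,0],0]]'
python3 -m crank '[[[0,-1,0],[0,0,0],0],[[0,-1,0],[0,0,0],0],[[0,-1,0],[0,0,0],0],[[0,-0.5,0],[0,0,0],0],[[0,0,0],[0,0,0],0]]'
python3 - <<'E'
from h import *
uv()
snap("scene","s11.png",(180,100,400,320),3)
E
```

```text
t: 16.0
ee_pos: [690.7, -83.0, 108.2]
orientation: [1.351, 1.109, -1.346]
ft_force: [-0.4, 0.1, 0.2]
width: 0.8
t: 16.62
ee_pos: [655.6, -76.2, 106.1]
orientation: [1.35, 1.112, -1.349]
ft_force: [0.5, -0.5, -0.3]
width: 0.5
t 16.62 u 84.4 v 1.4 z 106.1 F(u,v,z) [ 0.59 -0.43 -0.27]
t 16.625 p [655.57 -76.25 106.12] x [ 0. -0. -1.] jaw [-0.19 -0.98 -0.  ] F [ 0.5  -0.53 -0.27] w 0.5492240847526988
shift cm now-axes [0. 0. 0.]
turn deg [-0.01 -0.01 -0.04]
shift cm after turn [0. 0. 0.]
```

View pics/s11.png

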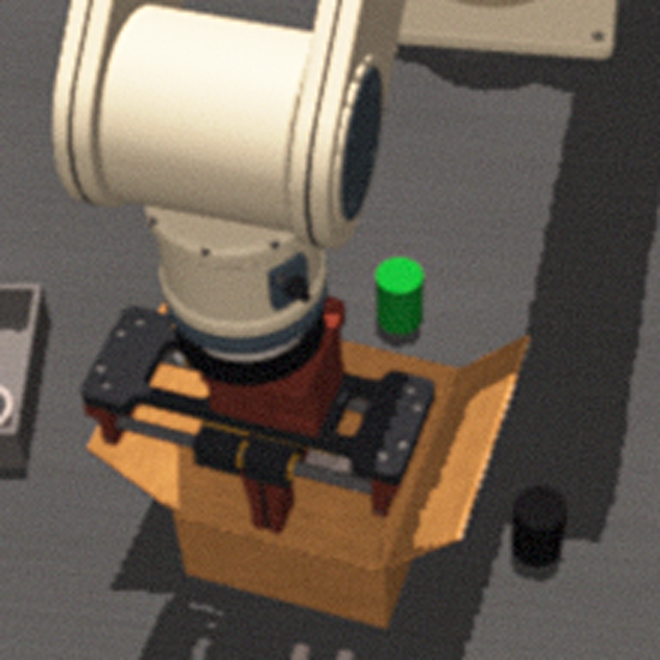

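```bash
python3 -m crank '[[[0,-1.2,0],[0,0,0],0],[[0.8,-1,0],[0,0,0],0],[[0.8,-0.8,0],[0,0,0],0],[[0.8,-0.6,0],[0,0,0],0],[[0,0,0],[0,0,0],0]]'
python3 -m crank '[[[0.5,-0.5,0],[0,0,0],0],[[0.2,-0.5,0],[0,0,0],0],[[0.2,-0.3,0],[0,0,0],0],[[0,0,0],[0,0,0],0]]'
python3 -m crank '[[[0.1,0,0],[0,0,0],0],[[0,0,0],[0,0,0],0]]'
python3 - <<'E'
from h import *
uv()
E
```

```text
t: 17.3
ee_pos: [619.4, -69.2, 81.1]
orientation: [1.349, 1.113, -1.35]
ft_force: [1.0, -0.2, 0.4]
width: 0.8
t: 17.8
ee_pos: [608.1, -67.0, 73.4]
orientation: [1.35, 1.111, -1.348]
ft_force: [-0.2, 0.9, 0.9]
width: 0.4
t: 18.05
ee_pos: [608.2, -67.0, 73.1]
orientation: [1.35, 1.111, -1.348]
ft_force: [-2.6, 0.8, 8.4]
width: 0.6
t 18.05 u 36.1 v 1.4 z 73.1 F(u,v,z) [-2.71  0.33  8.39]
t 18.05 p [608.16 -67.02  73.12] x [ 0. -0. -1.] jaw [-0.19 -0.98 -0.  ] F [-2.59  0.84  8.39] w 0.5707041703920396
shift cm now-axes [0. 0. 0.]
turn deg [-0.01 -0.01 -0.09]
shift cm after turn [0. 0. 0.]
```

```bash
python3 -m crank '[[[0.1,0,0],[0,0,0],0],[[0,0,0],[0,0,0],0],[[-3,0,0],[0,0,0],0],[[-5,0,0],[0,0,0],0],[[-3,-1,-1],[0,0,0],0]]'
python3 -m crank '[[[0,-1.3,-5],[0,0,0],0],[[0,-1.3,-5],[0,0,0],0],[[0,0,-3.9],[0,0,0],0],[[0,0,0],[0,0,0],0],[[0,0,0],[0,0,0],0]]'
python3 - <<'E'
from h import *
uv()
snap("scene","s12.png",(180,100,400,320),3)
E
```

```text
t: 18.68
ee_pos: [600.9, -55.7, 183.3]
orientation: [1.352, 1.109, -1.347]
ft_force: [0.3, -0.2, 0.0]
width: 0.7
t: 19.3
ee_pos: [600.6, 85.8, 180.8]
orientation: [1.349, 1.111, -1.349]
ft_force: [-0.1, -0.6, 0.5]
width: 0.2
t 19.30 u -0.5 v 150.0 z 180.8 F(u,v,z) [ 0.03 -0.65  0.47]
t 19.3 p [600.59  85.8  180.81] x [ 0. -0. -1.] jaw [-0.19 -0.98  0.  ] F [-0.09 -0.65  0.47] w 0.19489183753138814
shift cm now-axes [0. 0. 0.]
turn deg [ 0.02  0.03 -0.04]
shift cm after turn [0. 0. 0.]
```

View pics/s12.png

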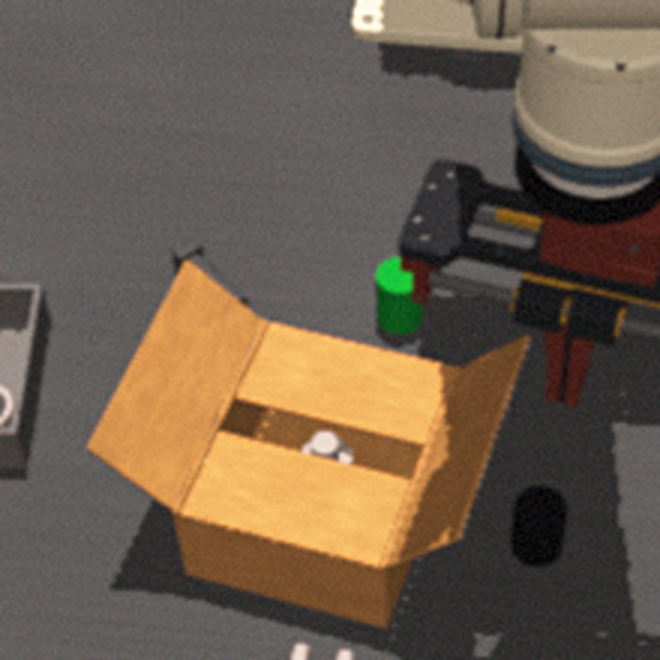

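```bash
python3 -m crank '[[[4,0,0],[0,0,0],0],[[3.3,0,0],[0,0,0],0],[[0,0,1],[0,0,0],0],[[0,0,1.5],[0,0,0],0],[[0,0,1.2],[0,0,0],0]]'
python3 -m crank '[[[0,0,1],[0,0,0],0],[[0,0,1],[0,0,0],0],[[0,0,1],[0,0,0],0],[[0,0,0.7],[0,0,0],0],[[0,0,0],[0,0,0],0]]'
python3 - <<'E'
from h import *
uv()
snap("scene","s13.png",(180,100,400,320),3)
E
```

```text
t: 19.98
ee_pos: [595.2, 48.6, 110.0]
orientation: [1.353, 1.109, -1.346]
ft_force: [0.5, 2.4, 2.2]
width: 0.6
t: 20.6
ee_pos: [586.7, 12.9, 107.9]
orientation: [1.35, 1.111, -1.349]
ft_force: [-0.8, 0.4, 0.3]
width: 0.2
t 20.60 u -0.3 v 75.7 z 107.9 F(u,v,z) [-0.9   0.2   0.29]
t 20.6 p [586.65  12.91 107.92] x [ 0. -0. -1.] jaw [-0.19 -0.98  0.  ] F [-0.84  0.37  0.29] w 0.16438993007447406
shift cm now-axes [0. 0. 0.]
turn deg [-0.04  0.01 -0.06]
shift cm after turn [0. 0. 0.]
```

View pics/s13.png

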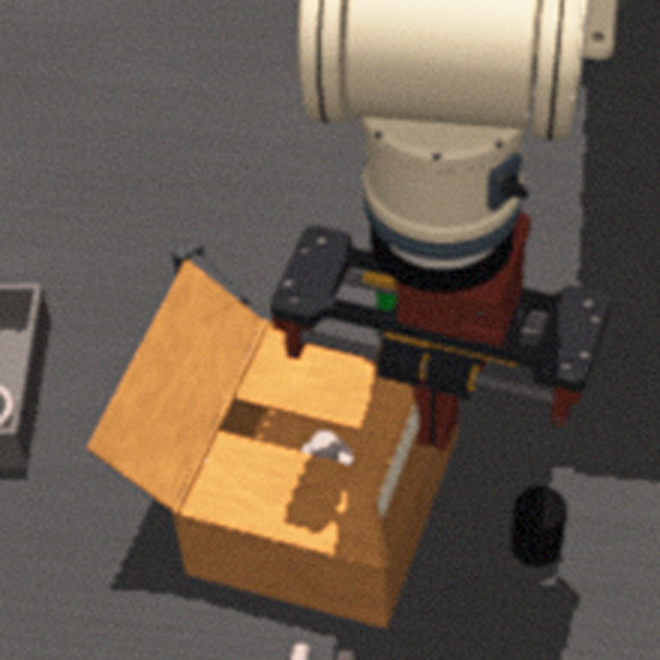

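```bash
python3 -m crank '[[[0,0,1.2],[0,0,0],0],[[0.8,0,1.2],[0,0,0],0],[[0.8,0,1],[0,0,0],0],[[0.8,0,0.6],[0,0,0],0],[[0,0,0],[0,0,0],0]]'
python3 - <<'E'
from h import *
uv()
E
python3 -m crank '[[[0.3,0,0.5],[0,0,0],0],[[0.2,0,0.4],[0,0,0],0],[[0,0,0],[0,0,0],0]]'
python3 - <<'E'
from h import *
uv()
E
```

```text
t: 21.28
ee_pos: [578.6, -26.5, 83.1]
orientation: [1.349, 1.112, -1.35]
ft_force: [-0.8, -0.4, 0.2]
width: 0.2
t 21.27 u -0.7 v 35.5 z 83.1 F(u,v,z) [-0.71 -0.54  0.22]
t 21.275 p [578.57 -26.48  83.08] x [-0. -0. -1.] jaw [-0.19 -0.98  0.  ] F [-0.8  -0.4   0.22] w 0.19511990322249348
shift cm now-axes [0. 0. 0.]
turn deg [-0.05  0.02  0.02]
shift cm after turn [0. 0. 0.]
t: 21.65
ee_pos: [577.6, -34.9, 79.1]
orientation: [1.35, 1.111, -1.348]
ft_force: [-0.3, -0.8, 0.3]
width: 0.9
t 21.65 u -0.1 v 27.1 z 79.1 F(u,v,z) [-0.18 -0.81  0.27]
t 21.65 p [577.6  -34.88  79.05] x [ 0. -0. -1.] jaw [-0.19 -0.98  0.  ] F [-0.33 -0.76  0.27] w 0.913897549008517
shift cm now-axes [0. 0. 0.]
turn deg [-0.02  0.   -0.09]
shift cm after turn [0. 0. 0.]
```

```bash
python3 -m crank '[[[0.2,0,0],[0,0,0],0],[[0.1,0,0],[0,0,0],0],[[0,0,0],[0,0,0],0]]'
python3 -m crank '[[[0.1,0,0],[0,0,0],0],[[0,0,0],[0,0,0],0]]'
python3 - <<'E'
from h import *
uv()
E
```

```text
t: 22.02
ee_pos: [577.9, -34.7, 77.1]
orientation: [1.35, 1.11, -1.348]
ft_force: [-3.3, -1.3, 10.2]
width: 0.5
t: 22.28
ee_pos: [578.0, -34.7, 76.9]
orientation: [1.35, 1.11, -1.347]
ft_force: [-5.1, -1.0, 17.6]
width: 0.2
t 22.27 u 0.3 v 27.3 z 76.9 F(u,v,z) [-4.77 -1.91 17.61]
t 22.275 p [577.98 -34.75  76.93] x [ 0. -0. -1.] jaw [-0.19 -0.98  0.  ] F [-5.05 -0.97 17.61] w 0.2317334082380258
shift cm now-axes [0. 0. 0.]
turn deg [ 0.02  0.01 -0.13]
shift cm after turn [0. 0. 0.]
```

```bash
python3 -m crank '[[[-3,0,0],[0,0,0],0],[[-5,0,0],[0,0,0],0],[[-3,0,2],[0,0,0],0],[[0,0,5],[0,0,0],0],[[0,0,5],[0,0,0],0]]'
python3 -m crank '[[[0,0,4.5],[0,0,0],0],[[0,0,1.8],[0,0,0],0],[[0,0,0],[0,0,0],0],[[0,0,0],[0,0,0],0]]'
python3 - <<'E'
from h import *
uv()
snap("scene","s14.png",(120,100,400,320),2.5)
E
```

```text
t: 22.9
ee_pos: [554.7, -153.2, 185.9]
orientation: [1.349, 1.11, -1.346]
ft_force: [0.2, 0.0, -0.2]
width: 0.2
t: 23.4
ee_pos: [542.8, -213.0, 184.9]
orientation: [1.35, 1.112, -1.348]
ft_force: [0.7, -0.2, -0.0]
width: 0.7
t 23.40 u -0.3 v -154.4 z 184.9 F(u,v,z) [ 0.72 -0.04 -0.05]
t 23.4 p [ 542.76 -213.02  184.95] x [ 0.  0. -1.] jaw [-0.19 -0.98 -0.  ] F [ 0.7  -0.18 -0.05] w 0.6572233517640127
shift cm now-axes [0. 0. 0.]
turn deg [ 0.04 -0.03 -0.07]
shift cm after turn [0. 0. 0.]
```

View pics/s14.png

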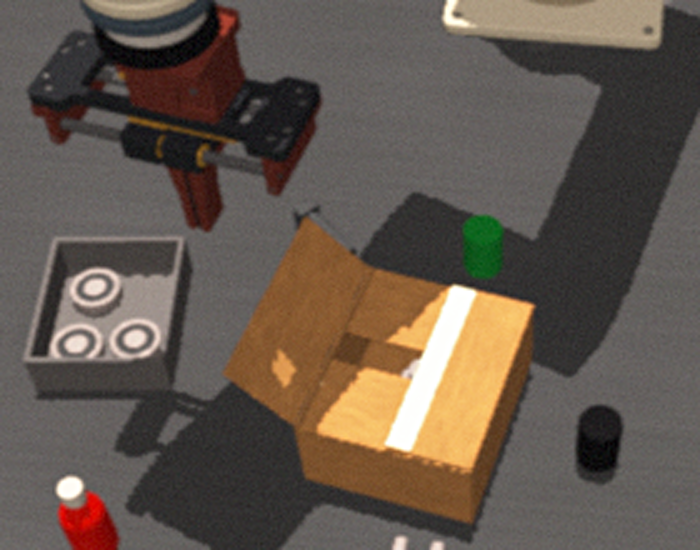

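```bash
python3 -m crank '[[[4,0,0],[0,0,0],0],[[3.8,0,0],[0,0,0],0],[[0,0,-1.2],[0,0,0],0],[[0,0,-1.5],[0,0,0],0],[[0,0,-1.2],[0,0,0],0]]'
python3 -m crank '[[[0,0,-1],[0,0,0],0],[[0,0,-1],[0,0,0],0],[[0,0,-1],[0,0,0],0],[[0,0,-1],[0,0,0],0],[[0,0,0],[0,0,0],0]]'
python3 - <<'E'
from h import *
uv()
snap("scene","s15.png",(120,100,400,320),2.5)
E
```

```text
t: 24.08
ee_pos: [552.4, -175.6, 109.8]
orientation: [1.349, 1.107, -1.344]
ft_force: [-0.9, -2.7, 2.2]
width: 0.4
t: 24.7
ee_pos: [557.7, -135.8, 106.9]
orientation: [1.349, 1.112, -1.348]
ft_force: [0.3, -0.3, -0.5]
width: 0.4
t 24.70 u -0.3 v -75.7 z 106.9 F(u,v,z) [ 0.34 -0.21 -0.46]
t 24.7 p [ 557.73 -135.79  106.9 ] x [ 0.  0. -1.] jaw [-0.19 -0.98 -0.  ] F [ 0.29 -0.27 -0.46] w 0.3697419748765904
shift cm now-axes [0. 0. 0.]
turn deg [ 0.04 -0.03 -0.06]
shift cm after turn [0. 0. 0.]
```

View pics/s15.png

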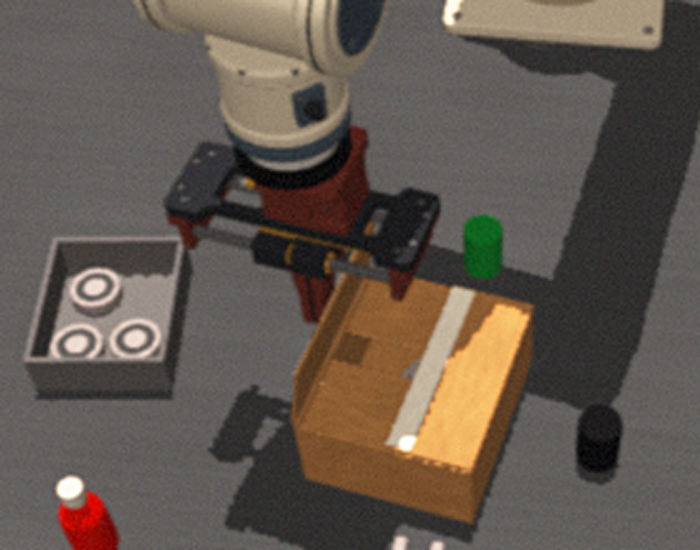

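```bash
python3 -m crank '[[[0,0,-1.2],[0,0,0],0],[[0.8,0,-1.2],[0,0,0],0],[[0.8,0,-1],[0,0,0],0],[[0.7,0,-0.6],[0,0,0],0],[[0,0,0],[0,0,0],0]]'
python3 -m crank '[[[0.4,0,-0.4],[0,0,0],0],[[0.2,0,-0.4],[0,0,0],0],[[0.1,0,0],[0,0,0],0],[[0,0,0],[0,0,0],0]]'
python3 - <<'E'
from h import *
uv()
E
```

```text
t: 25.38
ee_pos: [565.0, -96.6, 83.2]
orientation: [1.349, 1.113, -1.349]
ft_force: [0.7, -0.2, -0.4]
width: 0.4
t: 25.88
ee_pos: [567.2, -89.4, 77.4]
orientation: [1.35, 1.111, -1.348]
ft_force: [-0.7, 1.5, 1.9]
width: 0.7
t 25.88 u 0.1 v -28.4 z 77.4 F(u,v,z) [-0.93  1.34  1.92]
t 25.875 p [567.16 -89.39  77.36] x [ 0.  0. -1.] jaw [-0.19 -0.98 -0.  ] F [-0.66  1.49  1.92] w 0.6513078347335508
shift cm now-axes [0. 0. 0.]
turn deg [-0.01 -0.03 -0.11]
shift cm after turn [0. 0. 0.]
```

```bash
python3 -m crank '[[[0.1,0,0],[0,0,0],0],[[0.1,0,0],[0,0,0],0],[[0,0,0],[0,0,0],0]]'
python3 - <<'E'
from h import *
uv()
E
python3 -m crank '[[[-3,0,0],[0,0,0],0],[[-5,0,0],[0,0,0],0],[[-5,0,5],[0,0,0],0],[[0,0,6],[0,0,0],0],[[0,0,6],[0,0,0],0]]'
python3 -m crank '[[[0,-3,5],[0,0,0],0],[[0,-5,3],[0,0,0],0],[[0,-5,3],[0,0,0],0],[[0,-3,2],[0,0,0],0],[[0,0,0],[0,0,0],0]]'
python3 - <<'E'
from h import *
uv()
snap("scene","s16.png")
snap("top","t16.png")
E
```

```text
t: 26.25
ee_pos: [567.3, -89.4, 76.9]
orientation: [1.351, 1.11, -1.347]
ft_force: [-4.9, 3.8, 18.4]
width: 0.4
t 26.25 u 0.3 v -28.4 z 76.9 F(u,v,z) [-5.58  2.84 18.41]
t 26.25 p [567.35 -89.41  76.92] x [ 0.  0. -1.] jaw [-0.19 -0.98 -0.  ] F [-4.93  3.85 18.41] w 0.3867449888134024
shift cm now-axes [0. 0. 0.]
turn deg [-0.02 -0.03 -0.14]
shift cm after turn [0. 0. 0.]
t: 26.88
ee_pos: [535.4, -252.4, 200.3]
orientation: [1.35, 1.109, -1.346]
ft_force: [0.4, 0.4, -0.1]
width: 0.7
t: 27.5
ee_pos: [351.5, -348.4, 199.0]
orientation: [1.352, 1.11, -1.351]
ft_force: [0.4, -0.7, -1.2]
width: 0.4
t 27.50 u -162.2 v -323.8 z 199.0 F(u,v,z) [ 0.5  -0.61 -1.21]
t 27.5 p [ 351.53 -348.42  199.01] x [ 0.  0. -1.] jaw [-0.19 -0.98 -0.  ] F [ 0.38 -0.69 -1.21] w 0.4228524218976967
shift cm now-axes [0. 0. 0.]
turn deg [-0.2  -0.01 -0.06]
shift cm after turn [0. 0. 0.]
```

View pics/s16.png

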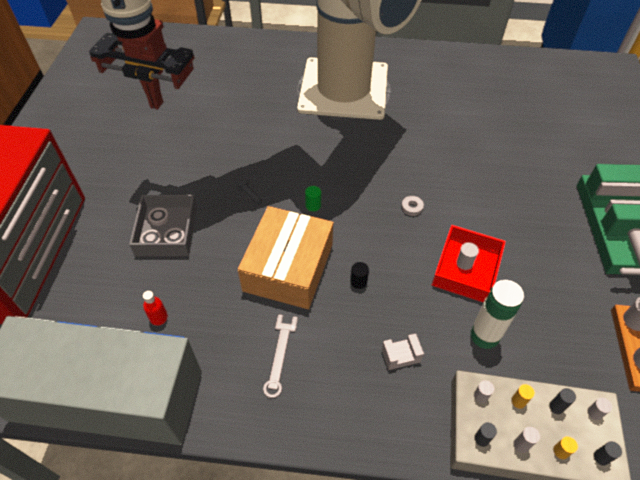

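View pics/t16.png

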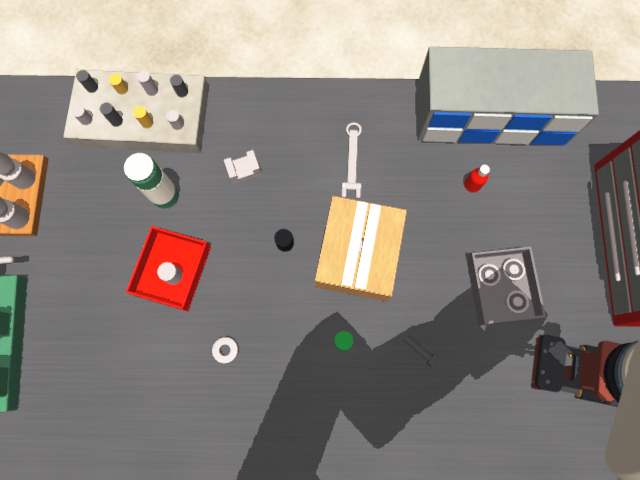

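```bash
python3 - <<'E'
from h import *
snap("scene","s17.png",(225,195,345,315),5)
E
```

```text
(no output)
```

View pics/s17.png

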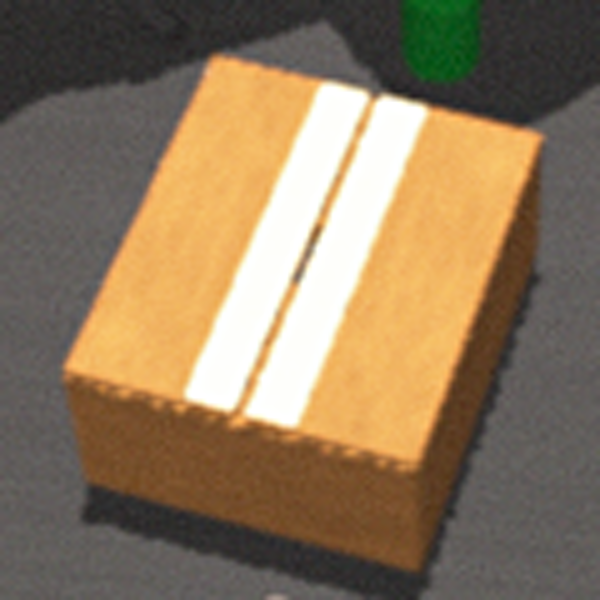

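The lid is flat, with the two tape strips parallel and an even gap between them. Handing in.

```bash
python3 -c "
from workcell import *
print(close_job())"
```

```text
the job is handed in; nothing more can be done
None
```

The reject pin is standing in the red tray and the carton is closed. I folded both short end flaps down first, then the two long side flaps over them. The job was handed in at about 27.6 s of the 69 s allowed.

- **Flaps:** I pressed each flap down until the force rose. The last readings were about 20 N on the near end flap, 8 N on the far one before a final 1 mm press, and 18 N on each side flap. The last pictures show the lid flat, with the tape strips parallel and an even gap between them.
- **Good pins:** both stood undisturbed after the reject was lifted out. The middle one was still upright in the gap once the end flaps were down. The other is hidden by the flaps, so I could not check it again.
- **Bystanders:** the other things on the bench, including the black and green look-alikes, appear where they were in the first pictures.
- **Checks:** none failed or disagreed. I judged the finished flaps by contact force and pictures, not by measuring the hinge angles.

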